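# Scan the job card, then hold the spring slide at its mark

## Task

Pick up the yellow hand scanner and hold it steady for a good second with its reading point (8 cm in front of its window) on the barcode of the orange card stand, facing the card, then lay it flat back on the middle of its grey pad and let go of it. Then pull the loading fixture's spring-return slide out by its black handle until its black pointer stands level with the blue mark on the rail, and keep it there: the program finishes with the gripper still holding the slide against its spring. Leave the pliers, cutters, bottle and spool where they are.

Things in the scene. Friction and masses are not known exactly. Their poses are not given: they have to be found in the camera images.
- scanner: Yellow and black bar-shaped hand scanner, loose, 150 long (x) x 30 to 34 high, about 170 g, lying flat on the pad. Origin: centre of its underside. x points along its length out of the window end, z up. Yellow handle 36 wide and 30 high from x = -75 to +33 (grip it across its width here, near x = 0), black head 56 wide and 34 high from x = +33 to +75 with the amber window on its front end.
- focus (a point): Reading point of the scanner: on its beam, 80 mm ahead of the window, i.e. at x = 155, y = 0, z = 16 mm in the scanner's frame. It reads the barcode there.
- pad: Grey flat pad, 240 (x) x 120 (y) x 4 mm thick, fixed, where the scanner lies at the start, roughly along the pad's x. Origin: centre of its underside.
- orange_stand: Orange card stand, fixed: foot 90 x 90 x 16 mm with a sloping plate 86 wide, reaching 110 mm high, that carries a white card with a black barcode. Origin: centre of its underside; x points from its front (the card's side) horizontally to its back. The card looks along -x and 30 degrees (0.52 rad) upward. A level beam along +x of the stand reads it well.
- barcode (a point): Centre of the barcode (58 wide x 50 mm) on the orange stand's card, 60 mm above the bench, straight above the stand's origin.
- blue_stand: The same stand in blue, with the card of another job. Fixed. Orange and blue stand may stand in either place.
- fixture: Loading fixture, fixed: aluminium base 300 (x) x 160 (y) x 30 mm with two white rails along x (rail tops 52 mm above the bench) and at its back a white spring housing 70 mm high. Origin: centre of its underside. Its slide comes out along -x of the fixture, towards the robot.
- shuttle: Steel slide between the fixture's rails (top face 44 mm above the bench) with an orange nest of red parts (to 66 mm high) and a black handle. Axes as the fixture's; origin at the fixture's origin when home. Travels 110 mm along -x of the fixture. A spring draws it home: about 5 N at home, 0.6 N more per 10 mm (7.5 to 10 N at the mark); let go, it springs home.
- handle (a point): Top centre of the black handle, 90 mm above the bench: an upright block, 14 mm thick along the slide's x, 44 mm wide along y, standing 46 mm above the slide. Behind it (+x) 71 mm are free up to the nest, in front all is free: take it from above.
- pointer (a point): Tip of the slide's black pointer (4 mm wide along x, pointing to +y), at the fixture's +y rail, 56 mm above the bench. It moves with the slide and lies 135 mm from the handle's centre along +x of the slide.
- mark: Blue mark clipped on top of the fixture's +y rail, 12 mm long along x (its axes are the fixture's), 20 mm wide, 7 mm high; fixed. Origin: centre of its underside. It stands 45 to 85 mm from the pointer's home along -x of the fixture; the pointer is level with it when its tip lies within the mark's length, beside the middle.
- pliers: Red-handled pliers, loose, 155 mm long, lying flat, up to 15 mm high; origin at the pivot, underside. Bystander.
- cutters: Blue-handled cutters, loose, 155 mm long, lying flat, up to 15 mm high; origin at the pivot, underside. Bystander.
- bottle: Clear bottle with red cap, loose, 62 mm across, 190 mm high, upright; origin: centre of its underside. Bystander.
- spool: White spool, loose, 60 mm across, 50 mm high, standing on its flange; origin: centre of its underside. Bystander.
There are look-alikes about, which are no part of the job. Several things have the shape of the scanner; the one meant has the colours described above.

How it is judged:
By the outcome, as a careful person would: the job done as asked, in the order asked, and still so for the second after the job is handed in, while the arm keeps its last pose, push and grip.
It also fails if it takes over 58 s, if anything falls off the work surface, if the arm or the gripper's body presses on something with over 40 N, if the wrist force passes 120 N, or if a joint passes its speed limit or range.

## Robot

A 6-joint arm with a two-finger parallel gripper is mounted at the origin on the work surface. World frame = base frame: x ahead of the robot, y to its left, z up, the work surface at z = 0. Lengths are in m, angles in rad, forces in N, time in s.
With the tool pointing down it reaches from about 0.4 to 0.825 m from the base axis. Payload 7 kg.
Tool frame: the origin (TCP) lies on the centre line of the jaws, within the pads' length; the fingertips stand tip_reach ahead of it and the grasp point (between the pads) is the TCP (tip_reach is the distance from the TCP to the fingertips, in m); z points along the fingers, y is the line along which they close (so a half turn about z gives the same grasp; the last joint's range is limited). The gripper opens to 88 mm and grips with 3 to 60 N. Pads are 19 mm wide; open, the fingers measure 130 mm over their backs; the gripper's body (78 mm by 193 mm) begins 47 mm behind the grasp point.
Start: joints at [-0.999, 0.359, 0.012, 0, -1.224, -0.288], TCP at [0.189, -0.648, 0.246] pointing down, gripper open.
Joint ranges: [-3.07, 3.07], [-1.43, 2.12], [-1.02, 1.25], [-3.03, 1.67], [-3.05, -0], [-3.03, 3.03]. Speed limits (rad/s): [2.39, 2.39, 3.01, 3.14, 3.14, 3.14].

## Interface

Orientations are given as [roll, pitch, yaw] about the fixed x, y, z axes, in that order (R = Rz(yaw) Ry(pitch) Rx(roll)).
In Python, from station import get_state, grab_frame, calibration, job_done, find_in, mark_of, tip_reach gives the robot as it stands.
- The arm moves only by the shell command python3 -m handwheel 'ROWS' [OPENING] [FORCE]. ROWS is JSON, a list of rows, each an object with "delta_pos": the shift along the world's x, y, z in units of 30 mm (1.0 is 30 mm), a list of three; "dr": the turn, a rotation vector about the world's x, y, z in degrees, a list of three. In form: [{"delta_pos": [tx, ty, tz], "dr": [rx, ry, rz]}, ...]. A call has 1 to 10 rows; each row shifts and turns the commanded pose from where the row before left it; what a row does not reach is not made up. A row lasts 1/10 s, in which the tool goes at most 50 mm and 8.59 degrees, less where a joint would pass 70% of its speed; a pose out of reach is approached as far as the arm can. A call is refused whole if a number of a shift passes 1 or a number of a turn 8.59, either way. A call with a gripper value outside its range is refused whole. OPENING is the closure, from -1 (fully open) to 1 (shut), set as the call begins (- or left out, the last holds). The fingers move at their own pace and stop on an object; FORCE is the grip in N (left out, the last holds). Time passes only in rows, so rows that do not move let the fingers close. It gives the time, the measured TCP pose, the force, the opening and the grip force at its end, in the units of the state.
- get_state(): the state, without advancing time (a new reading comes with each control period).
- grab_frame(name): name is "scene" or "top" or "wrist"; returns the picture (420x560x3 uint8, red, green, blue); there is no depth.
- calibration(name): a dict with "fx", "fy", "cx", "cy" (pixels), "extrinsics" (4x4, takes a point from world to camera coordinates). Camera axes: x right, y down, z forward; pixel columns grow to the right and rows downward; lengths in m; the calibration is good to about 2 mm. The wrist camera is an equidistant fisheye: a pixel r from the principal point sees the ray r / f radians off the axis. A picture is of the moment at which its call begins: read the wrist's pose just before it. calibration takes no time and is no camera call; for the wrist camera it gives the pose at the moment of the call.
- job_done(): hands the job in; it is judged then, once.
Trained networks look in the newest picture that a camera, given by its name, has taken for a name from the list of things; names that differ only in an ending like _2 or _b are one class to them, and where a whole thing is asked for, a point or a joint stands for the part that bears it (a point fixed in the world has none). Each returns a list of dicts, best first, with "conf" (0 to 1); they miss things now and then, are a little off and sometimes report something else, mostly with a low value. They report only what shows in the picture. A call takes as long as a camera call. They do not tell look-alikes from the thing itself.
- find_in(camera, query): "location" ([column, row] in pixels, amid what is visible of it).
- mark_of(camera, query): "location" ([column, row] in pixels: a listed point, or the origin of a listed thing).
The state is a dict: "t": time; "q": joint angles; "qd": joint speeds; "joint_efforts": joint torques, N m; "eef_pos": TCP position; "ee_rot": TCP orientation; "force": force on the tool from outside, world axes, zero at the start; "moment": the same for the moment, N m; "width": finger opening in m; "gripper_force": force on a finger pad.
Only numpy, scipy, OpenCV 4.12 (cv2) and the standard library are available. Lean on these libraries where they do the work, as an engineer would, in place of code of your own. Each camera call takes 0.05 s, during which the arm holds its last target. There are 200 camera calls.

## Working session

There is one attempt and no reset: what is moved stays moved. The work goes in short steps, Python scripts to look and compute and a shell command to move; the robot and the scene stay as the last step left them, time stands still between calls to the robot, and variables do not carry over. Pictures are saved under pics/ and viewed, at most 10 in all, crops included, and the job is handed in when it is done.

```bash
mkdir -p pics; cat > h.py <<'E'
import numpy as np, cv2, json
from station import *
def ray(cam,px,K=None):
    c=K or calibration(cam);E=np.array(c["extrinsics"]);R,t=E[:3,:3],E[:3,3]
    u=(px[0]-c["cx"])/c["fx"];v=(px[1]-c["cy"])/c["fy"]
    if cam=="wrist":
        r=np.hypot(u,v);s=np.sinc(r/np.pi);d=np.array([u*s,v*s,np.cos(r)])
    else: d=np.array([u,v,1.])
    return -R.T@t,R.T@d
def at_z(cam,px,z,K=None):
    o,d=ray(cam,px,K);return o+d*(z-o[2])/d[2]
def save(name,im,s=1.0): cv2.imwrite("pics/"+name,cv2.resize(im[:,:,::-1],None,fx=s,fy=s,interpolation=cv2.INTER_CUBIC))
E
python3 - <<'E'
from h import *
print(get_state(),tip_reach)
a=grab_frame("scene");b=grab_frame("top")
save("scene0.png",a,1.4);save("top0.png",b,1.4)
Z=dict(scanner=.004,pad=0,orange_stand=0,barcode=.06,fixture=0,handle=.09,pointer=.056,mark=.052,bottle=0,spool=0)
for n,z in Z.items():
    for c in("top","scene"):
        for r in mark_of(c,n)[:4]: print(n,c,np.round(r["location"]),round(r["conf"],2),np.round(at_z(c,r["location"],z),3))
E
```

```text
{'t': 0.0, 'q': array([-9.98915675e-01,  3.59384965e-01,  1.10345228e-02, -3.32058058e-04,
       -1.22408265e+00, -2.88127160e-01]), 'qd': array([ 0.00053495, -0.00017176, -0.00097543,  0.00050752,  0.00032795,
       -0.00027113]), 'joint_efforts': array([-1.33384838e-04, -5.82720816e+01,  2.93060714e+01,  6.99717432e+00,
        6.96364456e-03, -1.15057460e-04]), 'eef_pos': array([ 0.18883075, -0.64756726,  0.24461656]), 'ee_rot': array([ 3.13993465e+00, -1.65856000e-04, -2.85795212e+00]), 'force': array([-0.09019094,  0.28598195, -0.44946374]), 'moment': array([ 0.00182555,  0.02291814, -0.02702329]), 'gripper_force': 0.0, 'width': 0.08754848860086069} 0.019
scanner top [167. 255.] 0.98 [0.323 0.41  0.004]
scanner top [195. 304.] 0.85 [0.151 0.31  0.004]
scanner top [310. 248.] 0.84 [ 0.344 -0.095  0.004]
scanner top [229. 227.] 0.74 [0.418 0.191 0.004]
scanner scene [357. 172.] 0.76 [0.163 0.301 0.004]
scanner scene [407. 206.] 0.7 [0.341 0.413 0.004]
scanner scene [339. 228.] 0.69 [0.417 0.194 0.004]
pad top [229. 230.] 0.66 [0.41  0.193 0.   ]
pad scene [341. 226.] 0.81 [0.406
[... 189 characters left out ...]
10. 288.] 0.61 [0.686 0.306 0.06 ]
fixture top [334. 159.] 0.6 [ 0.664 -0.185  0.   ]
fixture scene [205. 313.] 0.57 [ 0.679 -0.178  0.   ]
handle top [329. 181.] 0.81 [ 0.568 -0.155  0.09 ]
handle scene [214. 249.] 0.79 [ 0.555 -0.152  0.09 ]
pointer top [314. 144.] 0.75 [ 0.706 -0.107  0.056]
pointer scene [228. 309.] 0.58 [ 0.71  -0.12   0.056]
mark top [307. 165.] 0.53 [ 0.63  -0.084  0.052]
mark scene [239. 282.] 0.49 [ 0.63  -0.093  0.052]
bottle top [405. 161.] 0.92 [ 0.655 -0.439  0.   ]
bottle top [327. 180.] 0.39 [ 0.589 -0.157  0.   ]
bottle scene [102. 314.] 0.84 [ 0.663 -0.425  0.   ]
spool top [147. 204.] 0.83 [0.502 0.486 0.   ]
spool scene [449. 245.] 0.67 [0.503 0.485 0.   ]
```

View pics/top0.png

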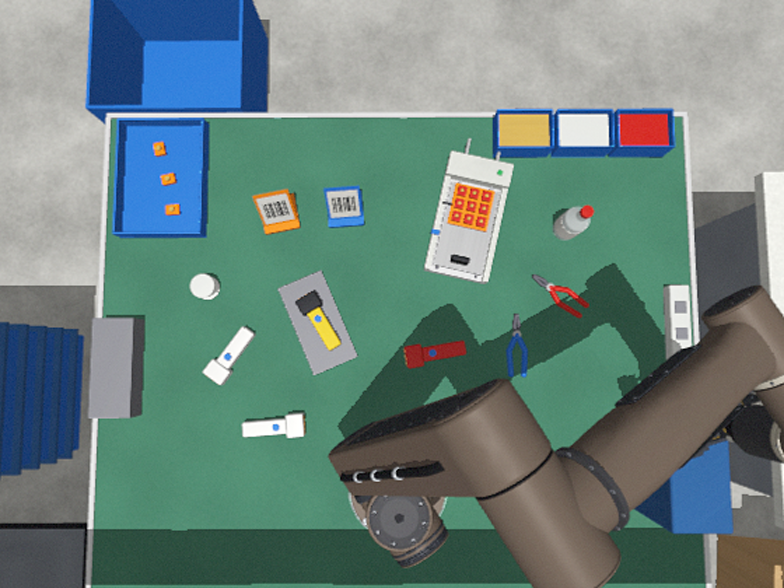

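View pics/scene0.png

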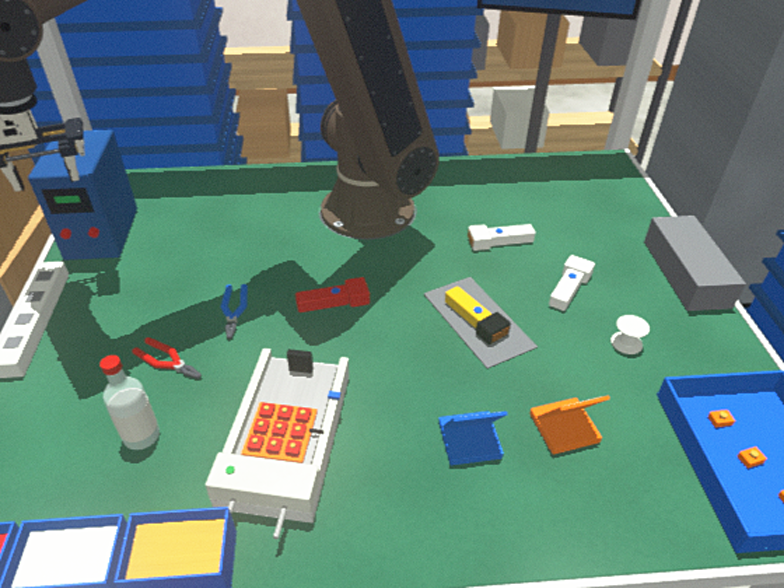

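Top picture (1.4x): the scanner-shaped things are yellow/black at (320,320) on the grey pad, red at (435,352), and white at (230,355) and (275,427). Only the one at (320,320) fits, being yellow with a black head. The orange stand is at (277,211), the blue one at (344,205) and the fixture at (468,215). The scene picture agrees. Next I move over the scanner and check from the wrist.

```bash
python3 -m handwheel '[{"delta_pos":[1,1,0],"dr":[0,0,0]},{"delta_pos":[1,1,0],"dr":[0,0,0]},{"delta_pos":[1,1,0],"dr":[0,0,0]},{"delta_pos":[1,1,0],"dr":[0,0,0]},{"delta_pos":[1,1,0],"dr":[0,0,0]},{"delta_pos":[1,1,0],"dr":[0,0,0]},{"delta_pos":[1,1,0],"dr":[0,0,0]},{"delta_pos":[1,1,0],"dr":[0,0,0]},{"delta_pos":[1,1,0],"dr":[0,0,0]},{"delta_pos":[1,1,0],"dr":[0,0,0]}]' -1
python3 -m handwheel '[{"delta_pos":[-0.13,1,0],"dr":[0,0,1.2]},{"delta_pos":[-0.13,1,0],"dr":[0,0,1.2]},{"delta_pos":[-0.13,1,0],"dr":[0,0,1.2]},{"delta_pos":[-0.13,1,0],"dr":[0,0,1.2]},{"delta_pos":[-0.13,1,0],"dr":[0,0,1.2]},{"delta_pos":[-0.13,1,0],"dr":[0,0,1.2]},{"delta_pos":[-0.13,1,0],"dr":[0,0,1.2]},{"delta_pos":[-0.13,1,0],"dr":[0,0,1.2]},{"delta_pos":[-0.13,1,0],"dr":[0,0,1.2]},{"delta_pos":[-0.13,1,0],"dr":[0,0,1.2]}]'
python3 -m handwheel '[{"delta_pos":[-0.13,1,0],"dr":[0,0,0]},{"delta_pos":[-0.13,1,0],"dr":[0,0,0]},{"delta_pos":[-0.13,1,0],"dr":[0,0,0]},{"delta_pos":[-0.13,1,0],"dr":[0,0,0]},{"delta_pos":[-0.13,1,0],"dr":[0,0,0]},{"delta_pos":[-0.13,1,0],"dr":[0,0,0]},{"delta_pos":[-0.13,0.5,0],"dr":[0,0,0]},{"delta_pos":[0,0,0],"dr":[0,0,0]},{"delta_pos":[0,0,0],"dr":[0,0,0]}]'
python3 - <<'E'
from h import *
K=calibration("wrist");a=grab_frame("wrist")
save("w1.png",a,1.4)
print(get_state()["eef_pos"],get_state()["ee_rot"],get_state()["q"])
Z=dict(scanner=.004,focus=.02,pad=0,orange_stand=0,barcode=.06)
for n,z in Z.items():
    for r in mark_of("wrist",n)[:4]: print(n,np.round(r["location"]),round(r["conf"],2),np.round(at_z("wrist",r["location"],z,K),3))
def ax(pts):
    c,d,_=cv2.PCACompute2(pts[:,:2].astype(np.float32),None);return c,np.degrees(np.arctan2(d[0,1],d[0,0])),d
hsv=cv2.cvtColor(a,cv2.COLOR_RGB2HSV)
m=cv2.inRange(hsv,(22,140,90),(35,255,255))
n,l,s,_=cv2.connectedComponentsWithStats(m);i=1+s[1:,4].argmax()
ys,xs=np.where(l==i);P=np.array([at_z("wrist",(x,y),.034,K)for x,y in zip(xs,ys)])
c,an,_=ax(P);print("yellow",len(P),c,an,cv2.minAreaRect(P[:,:2].astype(np.float32)))
E
```

```text
t: 2.1
eef_pos: [0.4901, -0.3466, 0.2459]
ee_rot: [-3.141, 0.0, -2.858]
force: [0.6, -0.4, 0.2]
width: 0.0878
gripper_force: 0.0
t: 3.1
eef_pos: [0.4497, -0.0468, 0.2459]
ee_rot: [-3.141, 0.001, -2.648]
force: [0.0, -0.2, 0.5]
width: 0.0877
gripper_force: 0.0
t: 4.0
eef_pos: [0.4226, 0.1471, 0.2456]
ee_rot: [-3.142, 0.0, -2.647]
force: [0.5, 0.1, 0.2]
width: 0.0878
gripper_force: 0.0
[0.42262783 0.14668377 0.24560481] [-3.14156181e+00 -1.45125570e-05 -2.64811713e+00] [ 7.77185307e-01 -2.69057324e-02 -4.62323167e-01  2.81780034e-05
 -1.13540146e+00 -1.85451799e+00]
scanner [477.  62.] 0.95 [0.154 0.306 0.004]
scanner [312. 184.] 0.92 [0.407 0.194 0.004]
scanner [132.  27.] 0.87 [ 0.334 -0.094  0.004]
scanner [466. 214.] 0.59 [0.336 0.41  0.004]
focus [ 18. 221.] 0.72 [ 0.655 -0.167  0.02 ]
focus [ 28. 275.] 0.52 [ 0.742 -0.131  0.02 ]
pad [318. 189.] 0.9 [0.41  0.204 0.   ]
orange_stand [16. 19.] 0.56 [ 0.382 -0.302  0.   ]
yellow 2823 [[0.38906527 0.17837   ]] 31.276989 ((0.39255115389823914, 0.18063107132911682), (0.10744903981685638, 0.03652602434158325), 31.17689323425293)
```

View pics/w1.png

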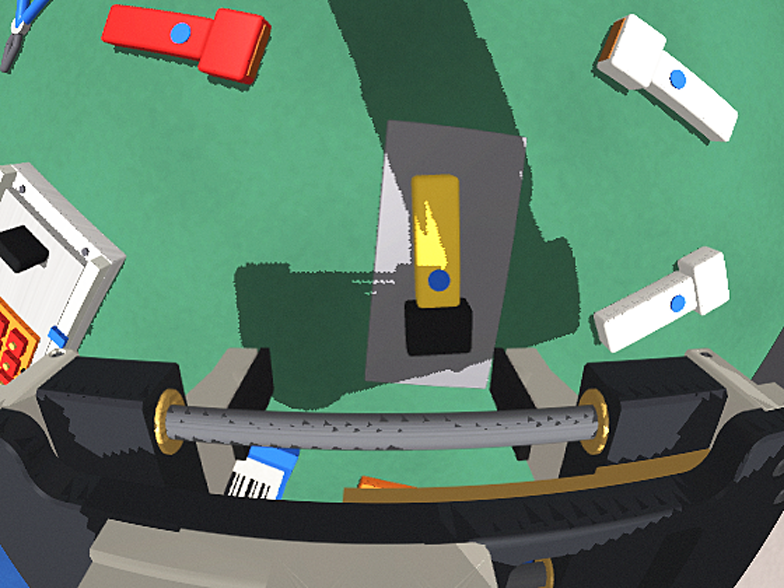

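Wrist picture: the yellow scanner with its black head is at (437,265), on the grey pad with corners about (388,121), (526,137), (490,388) and (366,380). It is the only yellow/black one. The red one at (185,40) and the white ones at (665,75) and (665,300) are look-alikes. Handle size comes out at 107x36.5 mm, which fits; origin (0.411,0.191), yaw 31.2°.

```bash
python3 - <<'E'
from h import *
K=calibration("wrist")
P=np.array([at_z("wrist",(x/1.4,y/1.4),.004,K)[:2] for x,y in[(388,121),(526,137),(490,388),(366,380)]],np.float32)
print("pad",cv2.minAreaRect(P),P.mean(0))
a=grab_frame("top");s=grab_frame("scene");cv2.imwrite("pics/rawtop.png",a[:,:,::-1]);cv2.imwrite("pics/rawscene.png",s[:,:,::-1])
w=grab_frame("wrist")
A=cv2.resize(a[120:280,160:260],None,fx=4,fy=4,interpolation=cv2.INTER_CUBIC)[:360]
W=cv2.resize(w[110:270,240:400],(360,360))
save("crop1.png",np.hstack([A,W]))
hsv=cv2.cvtColor(a,cv2.COLOR_RGB2HSV)
sub=np.zeros(a.shape[:2],np.uint8);sub[130:172,175:222]=1
for nm,m in(("orange",cv2.inRange(hsv,(5,120,90),(24,255,255))),("all",255-cv2.inRange(hsv,(60,60,0),(95,255,255)))):
    ys,xs=np.where((m>0)&(sub>0))
    H=cv2.convexHull(np.c_[xs,ys].astype(np.float32));R=cv2.minAreaRect(H)
    print(nm,len(xs),R,[np.round(at_z("top",p,.06)[:2],3).tolist() for p in cv2.boxPoints(R)])
E
```

```text
pad ((0.4101775884628296, 0.20367558300495148), (0.23734727501869202, 0.12144207954406738), 23.37946128845215) [0.41066116 0.202731  ]
orange 345 ((197.1591796875, 150.7559814453125), (29.25348663330078, 29.150482177734375), 78.11134338378906) [[0.721, 0.359], [0.742, 0.26], [0.641, 0.238], [0.62, 0.336]]
all 840 ((197.05770874023438, 150.7884521484375), (30.201885223388672, 30.005769729614258), 78.69007110595703) [[0.723, 0.361], [0.744, 0.258], [0.639, 0.237], [0.618, 0.338]]
```

```bash
python3 -m handwheel '[{"delta_pos":[-0.05,0.19,-0.9],"dr":[0,0,0.7]},{"delta_pos":[-0.05,0.19,-0.9],"dr":[0,0,0.7]},{"delta_pos":[-0.05,0.19,-0.9],"dr":[0,0,0.7]},{"delta_pos":[-0.05,0.19,-0.9],"dr":[0,0,0.8]},{"delta_pos":[-0.05,0.19,-0.9],"dr":[0,0,0]},{"delta_pos":[-0.05,0.19,-0.9],"dr":[0,0,0]},{"delta_pos":[-0.05,0.19,-0.9],"dr":[0,0,0]},{"delta_pos":[-0.04,0.18,-0.5],"dr":[0,0,0]},{"delta_pos":[0,0,0],"dr":[0,0,0]}]'
```

```text
t: 5.35
eef_pos: [0.4101, 0.1916, 0.0398]
ee_rot: [-3.14, -0.004, -2.598]
force: [-0.2, -0.7, -0.5]
width: 0.0874
gripper_force: 0.0
```

View pics/crop1.png

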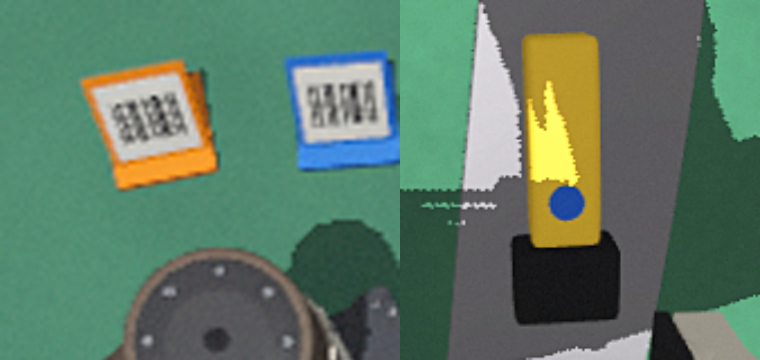

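The crop confirms it: the yellow handle and black head are on the pad, and the orange stand's barcode is at crop (149,117), i.e. top pixel (197.3,149.3), with yaw about 12°. The blue stand is to its right. Going the last 12 mm down and gripping.

```bash
python3 -m handwheel '[{"delta_pos":[0.01,0,-0.42],"dr":[0,0,0]},{"delta_pos":[0,0,0],"dr":[0,0,0]}]'
python3 -m handwheel '[{"delta_pos":[0,0,0],"dr":[0,0,0]},{"delta_pos":[0,0,0],"dr":[0,0,0]},{"delta_pos":[0,0,0],"dr":[0,0,0]},{"delta_pos":[0,0,0],"dr":[0,0,0]},{"delta_pos":[0,0,0],"dr":[0,0,0]},{"delta_pos":[0,0,0],"dr":[0,0,0]},{"delta_pos":[0,0,0],"dr":[0,0,0]}]' 1 30
python3 - <<'E'
from h import *
print(at_z("top",(197.25,149.25),.06))
C=[(92,82),(183,62),(205,143),(117,162)]
for i,j,z in((0,1,.1),(3,2,.02)):
    p,q=[at_z("top",(160+C[k][0]/4,120+C[k][1]/4),z) for k in(i,j)];d=p-q;print(p,q,np.degrees(np.arctan2(-d[0],d[1])))
grab_frame("scene");r=mark_of("scene","barcode");print([(x["location"],x["conf"],at_z("scene",x["location"],.06)) for x in r])
# grey-level barcode centroid in raw scene not visible (card faces robot)
E
```

```text
t: 5.55
eef_pos: [0.4112, 0.1919, 0.0288]
ee_rot: [-3.141, -0.001, -2.598]
force: [-0.4, -0.4, -0.1]
width: 0.0876
gripper_force: 0.0
t: 6.25
eef_pos: [0.4113, 0.1923, 0.029]
ee_rot: [3.142, 0.0, -2.598]
force: [0.1, -0.4, 0.1]
width: 0.0374
gripper_force: 0.1
[0.68620853 0.29791864 0.06      ]
[0.70658768 0.33889731 0.1       ] [0.72363251 0.26214951 0.1       ] 12.521525822328481
[0.65547444 0.33344307 0.02      ] [0.67241201 0.2554122  0.02      ] 12.246781357262234
[([409.3, 288.8], 0.71, array([0.6883911 , 0.30482144, 0.06      ])), ([127.5, 261.6], 0.17, array([ 0.55207444, -0.36921441,  0.06      ]))]
```

```bash
python3 -m handwheel '[{"delta_pos":[0,0,0],"dr":[0,0,0]},{"delta_pos":[0,0,0],"dr":[0,0,0]},{"delta_pos":[0,0,0],"dr":[0,0,0]}]' 1 30
python3 -m handwheel '[{"delta_pos":[0,0,0.4],"dr":[0,0,0]},{"delta_pos":[0,0,0.8],"dr":[0,0,0]},{"delta_pos":[0.3,0.18,0.8],"dr":[0,0,-1.4]},{"delta_pos":[0.6,0.36,0],"dr":[0,0,-2.5]},{"delta_pos":[0.6,0.36,0],"dr":[0,0,-2.5]},{"delta_pos":[0.6,0.36,0],"dr":[0,0,-2.5]},{"delta_pos":[0.6,0.36,0],"dr":[0,0,-2.5]},{"delta_pos":[0.6,0.36,0],"dr":[0,0,-2.5]},{"delta_pos":[0.5,0.29,-0.3],"dr":[0,0,-2.5]},{"delta_pos":[0.38,0.22,-0.37],"dr":[0,0,-2.5]}]'
python3 -m handwheel '[{"delta_pos":[0,0,0],"dr":[0,0,0]},{"delta_pos":[0,0,0],"dr":[0,0,0]},{"delta_pos":[0,0,0],"dr":[0,0,0]}]'
python3 - <<'E'
from h import *
K=calibration("wrist");w=grab_frame("wrist");t=grab_frame("top");s=grab_frame("scene")
save("read.png",np.hstack([cv2.resize(t[120:220,160:260],(360,360)),cv2.resize(s[180:320,320:460],(360,360))]))
print([(r["location"],r["conf"],at_z("wrist",r["location"],.048,K)) for r in mark_of("wrist","scanner")[:2]])
hsv=cv2.cvtColor(w,cv2.COLOR_RGB2HSV);m=cv2.inRange(hsv,(22,140,90),(35,255,255))
n,l,st,_=cv2.connectedComponentsWithStats(m);i=1+st[1:,4].argmax();ys,xs=np.where(l==i)
P=np.array([at_z("wrist",(x,y),.074,K)[:2] for x,y in zip(xs,ys)],np.float32);print(len(P),cv2.minAreaRect(P))
E
```

```text
t: 6.65
eef_pos: [0.4113, 0.1924, 0.029]
ee_rot: [3.142, 0.0, -2.598]
force: [-0.1, 0.7, 1.2]
width: 0.0357
gripper_force: 30.0
t: 7.65
eef_pos: [0.5375, 0.2675, 0.0683]
ee_rot: [3.141, 0.0, -2.93]
force: [-1.1, -0.1, -2.7]
width: 0.036
gripper_force: 30.0
t: 7.95
eef_pos: [0.5361, 0.2666, 0.0689]
ee_rot: [-3.141, -0.001, -2.927]
force: [-0.2, -0.1, -2.6]
width: 0.0359
gripper_force: 30.0
[([274.3, 260.2], 0.81, array([0.53325968, 0.26719727, 0.048     ])), ([513.0, 24.8], 0.69, array([0.36374874, 0.37340727, 0.048     ]))]
12861 ((0.5003683567047119, 0.25883054733276367), (0.0785110592842102, 0.034611739218235016), 12.306448936462402)
```

View pics/read.png

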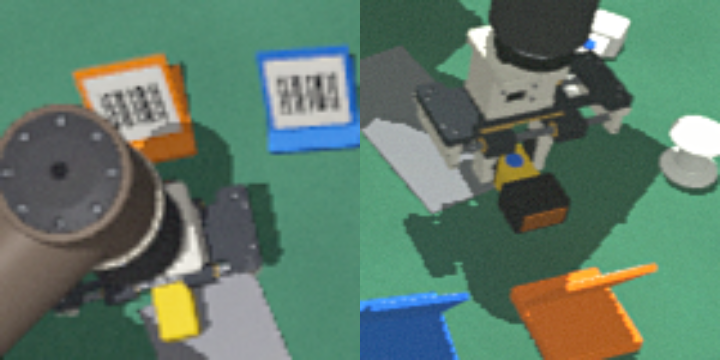

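The reading picture shows the scanner gripped straight, window facing the orange card, blue stand to the side. Focus is computed at (0.688,0.300) against the averaged barcode at (0.690,0.301), so I nudge it forward and hold.

```bash
python3 -m handwheel '[{"delta_pos":[0.07,0.05,0.0],"dr":[0,0,0]},{"delta_pos":[0,0,0],"dr":[0,0,0]},{"delta_pos":[0,0,0],"dr":[0,0,0]},{"delta_pos":[0,0,0],"dr":[0,0,0]},{"delta_pos":[0,0,0],"dr":[0,0,0]},{"delta_pos":[0,0,0],"dr":[0,0,0]},{"delta_pos":[0,0,0],"dr":[0,0,0]},{"delta_pos":[0,0,0],"dr":[0,0,0]},{"delta_pos":[0,0,0],"dr":[0,0,0]},{"delta_pos":[0,0,0],"dr":[0,0,0]}]'
python3 -m handwheel '[{"delta_pos":[0,0,0],"dr":[0,0,0]},{"delta_pos":[0,0,0],"dr":[0,0,0]},{"delta_pos":[0,0,0],"dr":[0,0,0]},{"delta_pos":[0,0,0],"dr":[0,0,0]},{"delta_pos":[0,0,0],"dr":[0,0,0]},{"delta_pos":[0,0,0],"dr":[0,0,0]},{"delta_pos":[0,0,0],"dr":[0,0,0]},{"delta_pos":[0,0,0],"dr":[0,0,0]}]'
```

```text
t: 9.15
eef_pos: [0.5388, 0.2685, 0.0688]
ee_rot: [-3.142, -0.0, -2.928]
force: [0.3, 0.2, -3.0]
width: 0.0357
gripper_force: 30.0
t: 9.95
eef_pos: [0.5388, 0.2685, 0.0689]
ee_rot: [-3.142, 0.0, -2.928]
force: [-0.9, 0.0, -2.5]
width: 0.0359
gripper_force: 30.0
```

```bash
python3 - <<'E'
from h import *
a=cv2.imread("pics/rawtop.png");g=cv2.cvtColor(a,cv2.COLOR_BGR2GRAY)
C=np.array([[160+x/4-.4,120+y/4-.4] for x,y in[(92,82),(183,62),(205,143),(117,162)]],np.float32)
m=np.zeros(g.shape,np.uint8);ctr=C.mean(0);cv2.fillConvexPoly(m,np.int32(np.round(ctr+(C-ctr)*.88)),1)
w=np.clip(190.-g,0,None)*m;ys,xs=np.mgrid[:420,:560]
p=((w*xs).sum()/w.sum(),(w*ys).sum()/w.sum());print(p,ctr,at_z("top",p,.06))
s=cv2.imread("pics/rawscene.png");h=cv2.cvtColor(s,cv2.COLOR_BGR2HSV);o=cv2.inRange(h,(5,120,60),(24,255,255));o[:270]=0;o[:,:370]=0;o[330:]=0;o[:,440:]=0
yy,xx=np.where(o);print(xx.min(),xx.max(),yy.min(),yy.max())
# predicted foot outline in scene for stand at (x,y,yaw 12.3)
c=calibration("scene");E=np.array(c["extrinsics"])
for X,Y in((.690,.301),(.688,.297),(.690,.307)):
    r=np.radians(12.3);R=np.array([[np.cos(r),-np.sin(r)],[np.sin(r),np.cos(r)]])
    Q=[]
    for lx in(-.045,.045):
        for ly in(-.045,.045):
            for z in(0,.016):
                q=E@np.r_[R@[lx,ly]+[X,Y],z,1];Q.append([c["cx"]+c["fx"]*q[0]/q[2],c["cy"]+c["fy"]*q[1]/q[2]])
    Q=np.array(Q);M=np.zeros_like(o);cv2.fillConvexPoly(M,cv2.convexHull(np.int32(np.round(Q))),255)
    print(X,Y,"foot bbox",Q.min(0),Q.max(0),"iou",((M>0)&(o>0)).sum()/((M>0)|(o>0)).sum())
E
```

```text
(np.float64(196.99023861171366), np.float64(148.33062183658714)) [196.9125 147.6625] [0.68946315 0.2988677  0.06      ]
379 435 283 324
0.69 0.301 foot bbox [377.81361847 282.5838844 ] [430.68402045 324.47611514] iou 0.89738430583501
0.688 0.297 foot bbox [376.03209014 282.05252568] [428.74863947 323.86000969] iou 0.8483870967741935
0.69 0.307 foot bbox [380.19173772 282.44148757] [433.16969608 324.31181005] iou 0.8067173637515843
```

Barcode position checks out: 0.690, 0.300 in both cameras. Now laying the scanner back on the pad.

```bash
python3 -m handwheel '[{"delta_pos":[-0.25,-0.13,0],"dr":[0,0,0]},{"delta_pos":[-0.6,-0.31,0],"dr":[0,0,1.6]},{"delta_pos":[-0.6,-0.31,0],"dr":[0,0,1.6]},{"delta_pos":[-0.6,-0.31,0],"dr":[0,0,1.6]},{"delta_pos":[-0.6,-0.31,0],"dr":[0,0,1.6]},{"delta_pos":[-0.6,-0.31,0],"dr":[0,0,1.6]},{"delta_pos":[-0.6,-0.31,0],"dr":[0,0,1.6]},{"delta_pos":[-0.44,-0.23,-0.3],"dr":[0,0,1.5]},{"delta_pos":[0,0,-0.4],"dr":[0,0,0]},{"delta_pos":[0,0,-0.3],"dr":[0,0,0]}]'
python3 -m handwheel '[{"delta_pos":[0,0,-0.15],"dr":[0,0,0]},{"delta_pos":[0,0,-0.1],"dr":[0,0,0]},{"delta_pos":[0,0,0],"dr":[0,0,0]},{"delta_pos":[0,0,0],"dr":[0,0,0]}]'
```

```text
t: 10.95
eef_pos: [0.4095, 0.2016, 0.0388]
ee_rot: [3.141, 0.001, -2.734]
force: [0.4, 0.0, -1.8]
width: 0.0357
gripper_force: 30.0
t: 11.35
eef_pos: [0.4103, 0.202, 0.0314]
ee_rot: [-3.142, 0.0, -2.734]
force: [0.1, 0.2, -1.9]
width: 0.0354
gripper_force: 30.0
```

```bash
python3 -m handwheel '[{"delta_pos":[0,0,-0.07],"dr":[0,0,0]},{"delta_pos":[0,0,0],"dr":[0,0,0]},{"delta_pos":[0,0,0],"dr":[0,0,0]}]'
```

```text
t: 11.65
eef_pos: [0.4101, 0.2019, 0.0293]
ee_rot: [3.142, 0.0, -2.734]
force: [0.9, -0.8, -3.1]
width: 0.0359
gripper_force: 30.0
```

```bash
python3 -m handwheel '[{"delta_pos":[0,0,0],"dr":[0,0,0]},{"delta_pos":[0,0,0],"dr":[0,0,0]},{"delta_pos":[0,0,0],"dr":[0,0,0]},{"delta_pos":[0,0,0],"dr":[0,0,0]},{"delta_pos":[0,0,0],"dr":[0,0,0]},{"delta_pos":[0,0,0.5],"dr":[0,0,0]},{"delta_pos":[0,0,1],"dr":[0,0,0]},{"delta_pos":[0,0,1],"dr":[0,0,0]}]' -1
python3 -m handwheel '[{"delta_pos":[0,0,1],"dr":[0,0,0]},{"delta_pos":[0,0,1],"dr":[0,0,0]},{"delta_pos":[0,0,1],"dr":[0,0,0]},{"delta_pos":[0,-1,1],"dr":[0,0,0]},{"delta_pos":[0.5,-1,0.8],"dr":[0,0,0]},{"delta_pos":[1,-1,0],"dr":[0,0,0]},{"delta_pos":[1,-1,0],"dr":[0,0,0]},{"delta_pos":[1,-1,0],"dr":[0,0,0]},{"delta_pos":[1,-1,0],"dr":[0,0,0]},{"delta_pos":[1,-1,0],"dr":[0,0,0]}]'
python3 - <<'E'
from h import *
K=calibration("wrist");w=grab_frame("wrist");t=grab_frame("top");cv2.imwrite("pics/rawtop2.png",t[:,:,::-1])
hsv=cv2.cvtColor(t,cv2.COLOR_RGB2HSV);m=cv2.inRange(hsv,(22,120,70),(35,255,255));m[:200]=0;m[270:]=0;m[:,:200]=0;m[:,260:]=0
ys,xs=np.where(m);P=np.array([at_z("top",(x,y),.034)[:2] for x,y in zip(xs,ys)],np.float32);print(len(P),cv2.minAreaRect(P))
print([(r["location"],round(r["conf"],2),at_z("top",r["location"],.004)) for r in mark_of("top","scanner") if abs(r["location"][0]-229)<20])
E
```

```text
t: 12.45
eef_pos: [0.4097, 0.2015, 0.1048]
ee_rot: [-3.141, -0.002, -2.734]
force: [0.4, 1.5, -0.3]
width: 0.0868
gripper_force: 0.0
t: 13.45
eef_pos: [0.576, -0.0096, 0.2482]
ee_rot: [3.141, 0.0, -2.734]
force: [1.3, 1.0, 0.6]
width: 0.0877
gripper_force: 0.0Traceback (most recent call last):
  File "<stdin>", line 4, in <module>
cv2.error: OpenCV(4.12.0) /io/opencv/modules/imgproc/src/convhull.cpp:143: error: (-215:Assertion failed) total >= 0 && (depth == CV_32F || depth == CV_32S) in function 'convexHull'
```

```bash
python3 -m handwheel '[{"delta_pos":[1,-1,0],"dr":[0,0,0]},{"delta_pos":[1,-1,0],"dr":[0,0,0]},{"delta_pos":[1,-1,0],"dr":[0,0,0]},{"delta_pos":[0.5,-1,0],"dr":[0,0,0]},{"delta_pos":[0,0,0],"dr":[0,0,0]},{"delta_pos":[0,0,0],"dr":[0,0,0]}]'
python3 - <<'E'
from h import *
K=calibration("wrist");w=grab_frame("wrist");json.dump({k:np.array(v).tolist() for k,v in K.items() if k in("fx","fy","cx","cy","extrinsics")},open("K2.json","w"))
cv2.imwrite("pics/raww2.png",w[:,:,::-1]);save("w2.png",w,1.4)
for n,z in dict(handle=.09,pointer=.056,mark=.052,fixture=0).items():
    for r in mark_of("wrist",n)[:2]: print(n,np.round(r["location"],1),round(r["conf"],2),np.round(at_z("wrist",r["location"],z,K),4))
E
```

```text
t: 14.15
eef_pos: [0.6798, -0.1286, 0.2472]
ee_rot: [3.141, -0.001, -2.735]
force: [-0.8, 0.2, -0.1]
width: 0.0878
gripper_force: 0.0
handle [300.5  64.8] 0.69 [ 0.5577 -0.1535  0.09  ]
pointer [271.  215.5] 0.65 [ 0.7089 -0.1171  0.056 ]
pointer [232.8 153.5] 0.42 [ 0.6627 -0.1795  0.056 ]
mark [319.4 154.8] 0.56 [ 0.629  -0.0967  0.052 ]
fixture [234.4 150.9] 0.89 [ 0.6693 -0.1818  0.    ]
```

View pics/w2.png

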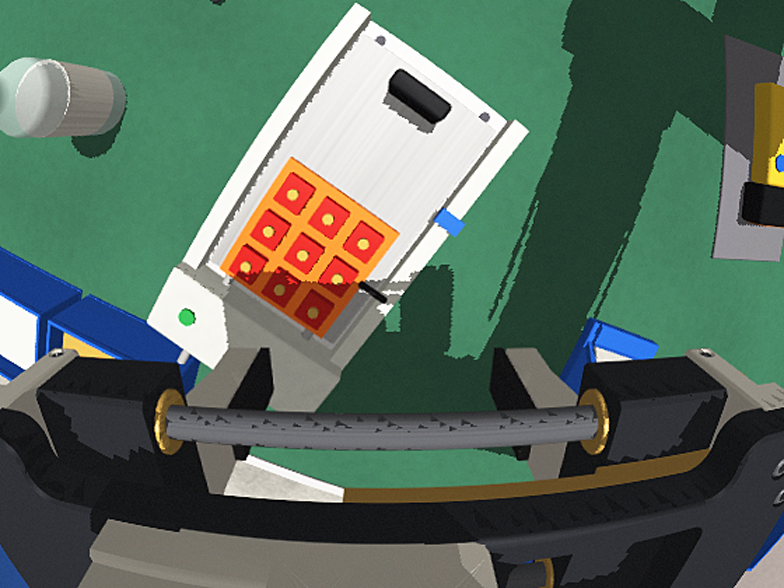

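Wrist picture 2: the handle is at (420,95), the blue mark on the +y rail at (450,222), and the pointer tip at (386,300). The scanner lies on its pad at the right edge. Now the fixture's yaw and the distance to pull.

```bash
python3 - <<'E'
from h import *
K=json.load(open("K2.json"));w=cv2.imread("pics/raww2.png")
f=lambda x,y,z:at_z("wrist",(x/1.4,y/1.4),z,K)[:2]
L=f(360,3,.052)-f(183,265,.052);L=-L;print("left rail",np.degrees(np.arctan2(L[1],L[0])))
d=f(163-0,0,0)
# handle: black blob top
g=cv2.cvtColor(w,cv2.COLOR_BGR2GRAY);m=(g<70).astype(np.uint8);n,l,s,c=cv2.connectedComponentsWithStats(m);i=l[int(95/1.4),int(425/1.4)]
ys,xs=np.where(l==i);P=np.array([at_z("wrist",(x,y),.09,K)[:2] for x,y in zip(xs,ys)],np.float32);print("handle",len(P),cv2.minAreaRect(P))
h=cv2.cvtColor(w,cv2.COLOR_BGR2HSV)
m=cv2.inRange(h,(100,120,80),(125,255,255));n,l,s,c=cv2.connectedComponentsWithStats(m);i=l[int(222/1.4),int(450/1.4)];ys,xs=np.where(l==i)
M=np.array([at_z("wrist",(x,y),.059,K)[:2] for x,y in zip(xs,ys)],np.float32);print("mark",len(M),cv2.minAreaRect(M),M.mean(0))
# red parts, top z .066
m=cv2.inRange(h,(8,150,100),(20,255,255))|cv2.inRange(h,(0,150,60),(8,255,255))|cv2.inRange(h,(172,150,60),(180,255,255))
m[:100]=0;m[245:]=0;m[:,:140]=0;m[:,300:]=0
ys,xs=np.where(m);P=np.array([at_z("wrist",(x,y),.058,K)[:2] for x,y in zip(xs,ys)],np.float32);print("nest",len(P),cv2.minAreaRect(P))
t=f(386,300,.056);print("tip",t)
for yaw in(-11,-13,-14):
    u=np.array([np.cos(np.radians(yaw)),np.sin(np.radians(yaw))]);print(yaw,"pull",(t-M.mean(0))@u,"handle from tip",(t-np.array([.558,-.1535]))@u)
E
python3 - <<'E'
from h import *
print(get_state()["q"])
E
```

```text
left rail -13.083763375217272
handle 879 ((0.5620323419570923, -0.153839111328125), (0.04265884682536125, 0.017825070768594742), 76.83657836914062)
mark 237 ((0.6313362717628479, -0.09548798948526382), (0.021106481552124023, 0.01240109745413065), 77.77222442626953) [ 0.6313175  -0.09544025]
nest 8394 ((0.6930322647094727, -0.18385368585586548), (0.09746630489826202, 0.10329470038414001), 77.09386444091797)
tip [ 0.70561817 -0.11296731]
-11 pull 0.0762798759498275 handle from tip 0.1371720014605129
-13 pull 0.07633907680390718 handle from tip 0.13471684925922178
-14 pull 0.07633379953537121 handle from tip 0.13342752895286522
[ 9.62534799e-02  3.83575420e-01  5.68681010e-02 -8.34512490e-05
 -1.24343086e+00 -1.25798458e+00]
```

```bash
python3 -m handwheel '[{"delta_pos":[-0.5,-0.1,0],"dr":[0,0,6.7]},{"delta_pos":[-0.5,-0.1,0],"dr":[0,0,6.7]},{"delta_pos":[-0.5,-0.1,-0.3],"dr":[0,0,6.7]},{"delta_pos":[-0.5,-0.1,-0.3],"dr":[0,0,6.7]},{"delta_pos":[-0.5,-0.1,-0.3],"dr":[0,0,6.7]},{"delta_pos":[-0.5,-0.11,-0.3],"dr":[0,0,6.7]},{"delta_pos":[-0.5,-0.11,-0.3],"dr":[0,0,6.7]},{"delta_pos":[-0.5,-0.11,-0.3],"dr":[0,0,6.7]},{"delta_pos":[0,0,0],"dr":[0,0,0]},{"delta_pos":[0,0,0],"dr":[0,0,0]}]' -0.4
python3 - <<'E'
from h import *
K=calibration("wrist");w=grab_frame("wrist");t=grab_frame("top");save("w3.png",np.hstack([w[:300,100:460],cv2.resize(t[195:275,190:270],(300,300))]))
for n,z in dict(handle=.09).items():
    for r in mark_of("wrist",n)[:2]: print(n,np.round(r["location"],1),round(r["conf"],2),np.round(at_z("wrist",r["location"],z,K),4))
E
```

```text
t: 15.4
eef_pos: [0.5604, -0.1526, 0.1952]
ee_rot: [-3.14, 0.0, -1.8]
force: [0.4, 0.0, -0.1]
width: 0.0616
gripper_force: 0.0
handle [275.  212.9] 0.88 [ 0.5579 -0.1529  0.09  ]
```

View pics/w3.png

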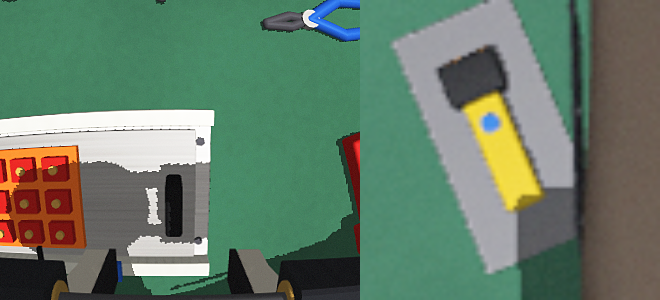

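The picture shows the scanner flat in the middle of its pad, released (top crop, (490,122)), and the handle lying between the fingers. Descending and gripping.

```bash
python3 -m handwheel '[{"delta_pos":[0,0,-0.8],"dr":[0,0,0]},{"delta_pos":[0,0,-0.8],"dr":[0,0,0]},{"delta_pos":[0,0,-0.8],"dr":[0,0,0]},{"delta_pos":[0,0,-0.8],"dr":[0,0,0]},{"delta_pos":[-0.02,0,-0.6],"dr":[0,0,0]},{"delta_pos":[-0.02,-0.03,-0.36],"dr":[0,0,0]},{"delta_pos":[0,0,0],"dr":[0,0,0]}]'
python3 -m handwheel '[{"delta_pos":[0,0,0],"dr":[0,0,0]},{"delta_pos":[0,0,0],"dr":[0,0,0]},{"delta_pos":[0,0,0],"dr":[0,0,0]},{"delta_pos":[0,0,0],"dr":[0,0,0]},{"delta_pos":[0,0,0],"dr":[0,0,0]},{"delta_pos":[0,0,0],"dr":[0,0,0]},{"delta_pos":[0,0,0],"dr":[0,0,0]},{"delta_pos":[0,0,0],"dr":[0,0,0]},{"delta_pos":[0,0,0],"dr":[0,0,0]}]' 1 45
```

```text
t: 16.25
eef_pos: [0.5584, -0.1539, 0.0681]
ee_rot: [3.139, -0.001, -1.799]
force: [-0.1, -0.0, -0.2]
width: 0.0615
gripper_force: 0.0
t: 17.15
eef_pos: [0.5593, -0.154, 0.0696]
ee_rot: [-3.141, -0.0, -1.798]
force: [2.1, -1.7, 0.3]
width: 0.0135
gripper_force: 45.0
```

```bash
python3 -m handwheel '[{"delta_pos":[-0.15,0.035,0],"dr":[0,0,0]},{"delta_pos":[-0.3,0.07,0],"dr":[0,0,0]},{"delta_pos":[-0.4,0.092,0],"dr":[0,0,0]},{"delta_pos":[-0.4,0.092,0],"dr":[0,0,0]},{"delta_pos":[-0.4,0.092,0],"dr":[0,0,0]},{"delta_pos":[-0.4,0.092,0],"dr":[0,0,0]},{"delta_pos":[-0.3,0.07,0],"dr":[0,0,0]},{"delta_pos":[-0.12,0.028,0],"dr":[0,0,0]},{"delta_pos":[0,0,0],"dr":[0,0,0]},{"delta_pos":[0,0,0],"dr":[0,0,0]}]'
python3 - <<'E'
from h import *
s=grab_frame("scene")
for n,z in dict(pointer=.056,mark=.052).items():
    for r in mark_of("scene",n)[:2]: print(n,np.round(r["location"],1),round(r["conf"],2),np.round(at_z("scene",r["location"],z),4))
W=grab_frame("wrist");cv2.imwrite("pics/raws.png",s[:,:,::-1])
save("p1.png",np.hstack([cv2.resize(s[250:330,190:270],(400,400),interpolation=cv2.INTER_CUBIC),cv2.resize(W[120:300,50:230],(400,400),interpolation=cv2.INTER_CUBIC)]))
E
```

```text
t: 18.15
eef_pos: [0.4862, -0.1371, 0.0696]
ee_rot: [-3.139, 0.0, -1.798]
force: [7.6, -6.4, -7.7]
width: 0.0138
gripper_force: 45.0
pointer [236.2 283.2] 0.89 [ 0.6377 -0.1005  0.056 ]
mark [239.3 280.2] 0.54 [ 0.6258 -0.0931  0.052 ]
mark [221.  229.1] 0.27 [ 0.4455 -0.1385  0.052 ]
```

View pics/p1.png

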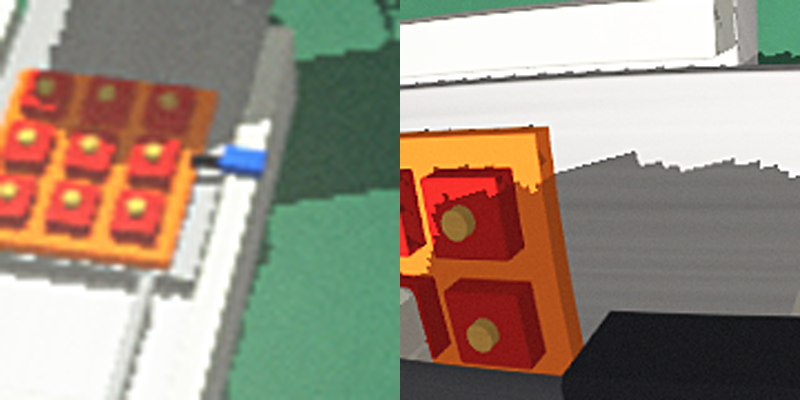

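Picture: the pointer tip is at crop (215,161), right beside the blue mark's middle at (242,161). A quick numerical check of the rest.

```bash
python3 - <<'E'
from h import *
s=cv2.imread("pics/raws.png");h=cv2.cvtColor(s,cv2.COLOR_BGR2HSV);c=calibration("scene");E=np.array(c["extrinsics"])
pr=lambda p:(lambda q:np.array([c["cx"]+c["fx"]*q[0]/q[2],c["cy"]+c["fy"]*q[1]/q[2]]))(E@np.r_[p,1])
m=cv2.inRange(h,(100,120,60),(125,255,255));m[:275]=0;m[290:]=0;m[:,:228]=0;m[:,250:]=0
ys,xs=np.where(m);print("blue",xs.mean(),ys.mean(),ys.min(),ys.max(),xs.min(),xs.max())
r=np.radians(-13);u=np.array([np.cos(r),np.sin(r)]);v=np.array([-u[1],u[0]])
M0=np.array([.6313,-.0955])
Q=np.array([pr(np.r_[M0+a*u+b*v,z]) for a in(-.006,.006) for b in(-.01,.01) for z in(.052,.059)])
H=np.zeros(m.shape,np.uint8);cv2.fillConvexPoly(H,cv2.convexHull(np.int32(np.round(Q))),1);yy,xx=np.where(H);print("model",xx.mean(),yy.mean(),Q.min(0),Q.max(0))
g=cv2.cvtColor(s,cv2.COLOR_BGR2GRAY);print(g[277:289,226:236])
for e in(-.006,-.003,0,.003,.006): print(e,[pr(np.r_[M0+e*u-b*v,.055]).round(1).tolist() for b in(.013,.022)])
E
```

```text
blue 237.97674418604652 281.72093023255815 279 284 233 242
model 238.50877192982455 280.94736842105266 [233.57797015 277.76364705] [242.91626651 284.47907337]
[[102 105 115 115 114 114 122 123 114 112]
 [108 108 112 116 107 112 115 118 130 124]
 [104 125 116 114 124 120 136 183 220 160]
 [143 181 142 129 122 147 214 244 220 146]
 [152 179  98  72  72  76  89 112 139 145]
 [177 175  78  53  58  53  53  79 124 137]
 [186 177 108 107 136 116 103  84  84  86]
 [189 188 176 178 243 250 243 219 140  98]
 [188 182 157 112 129 130 124 122 124 207]
 [186 176 137 120 130 124 126 125 158 248]
 [190 177 175 238 239 237 238 207 213 255]
 [181 158 167 235 237 235 225 174 214 255]]
-0.006 [[233.5, 278.7], [229.9, 278.2]]
-0.003 [[233.3, 279.6], [229.6, 279.2]]
0 [[233.0, 280.6], [229.3, 280.2]]
0.003 [[232.7, 281.6], [229.1, 281.1]]
0.006 [[232.4, 282.5], [228.8, 282.1]]
```

The pointer is about 2 mm short of the middle, so I pull 2 mm more and settle.

```bash
python3 -m handwheel '[{"delta_pos":[-0.067,0.015,0],"dr":[0,0,0]},{"delta_pos":[0,0,0],"dr":[0,0,0]},{"delta_pos":[0,0,0],"dr":[0,0,0]},{"delta_pos":[0,0,0],"dr":[0,0,0]},{"delta_pos":[0,0,0],"dr":[0,0,0]},{"delta_pos":[0,0,0],"dr":[0,0,0]},{"delta_pos":[0,0,0],"dr":[0,0,0]},{"delta_pos":[0,0,0],"dr":[0,0,0]}]'
python3 - <<'E'
from h import *
s=grab_frame("scene");print(cv2.cvtColor(s,cv2.COLOR_RGB2GRAY)[278:286,226:235]);t=grab_frame("top")
print([(np.round(r["location"]),round(r["conf"],2),np.round(at_z("top",r["location"],.004),3)) for r in mark_of("top","scanner")[:4]])
E
```

```text
t: 19.15
eef_pos: [0.4844, -0.1367, 0.0696]
ee_rot: [-3.139, 0.0, -1.798]
force: [8.4, -5.3, -6.5]
width: 0.0137
gripper_force: 45.0
[[ 96 112 125 151 164 121 127 183 242]
 [104 158 183 177 139 121 177 238 231]
 [141 174 118  94  72  85 110 138 156]
 [148 174  88  55  53  55  61  70 114]
 [174 175  90  69  87  87  76  88 119]
 [187 177 124 145 219 234 203 163  95]
 [186 185 168 120 175 240 243 219 135]
 [187 181 160 119 126 135 122 120 123]]
[(array([311., 250.]), 0.98, array([ 0.338, -0.099,  0.004])), (array([225., 229.]), 0.75, array([0.414, 0.205, 0.004])), (array([166., 256.]), 0.72, array([0.317, 0.415, 0.004])), (array([199., 304.]), 0.58, array([0.151, 0.294, 0.004]))]
```

The pointer is level with the middle of the mark, held steady under 45 N of grip, and the scanner rests at the pad's centre.

```bash
python3 -c "from station import job_done; print(job_done())"
```

```text
the job is handed in; nothing more can be done
None
```

The job is handed in, with no verdict returned: I held the scanner on the orange barcode for about 1.8 s, laid it flat on the middle of its pad and let go, and the gripper is holding the slide with its pointer at the blue mark (finished at 19 s).

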